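Click the filter changer to its third filter and open the shutter

TASK

On the white filter changer box, push the upright lever tab away from its home end through its clicks and stop in the third click after home, without running on past it. Then press the round shutter key on the same box fully down with a fingertip and let it come up again. Only push: do not pinch the lever tab, and leave the vial, the white bottle and the amber jar standing where they are.

Things in the scene. Friction and masses are not known exactly. Their poses are not given: they have to be found in the camera images.
- changer: Filter changer: white box fixed on the worktop, 110 (x) by 250 (y) by 70 mm high, grey top plate. Origin: centre of its underside; x to its back, y along the lever's slot from the home end to the shutter key, z up. Slot on top at x = +12 mm; lever home at y = -80 mm. Six white marks, 22 mm apart, show home (longer mark) and five clicks. Only tab and key stand up from the top.
- lever (a joint): Travel of the lever along the slot, m: 0 at home (stop, resting place; it starts here), growing towards the box's +y, stop at 0.110. It clicks every 0.022: first click after home rests at 0.022, the third at 0.066. Half way between, it resists with up to about 6 N, then snaps forward by itself into the next.
- tab_top (a point): Centre of the top edge of the lever's black upright tab (moves with the lever; box's axes). The tab is 32 mm wide across the slot (box x), 10 mm thick along the slot (box y), and stands from 8 to 50 mm above the box's top plate: its top is 120 mm above the worktop. Push on its flat home-side face, 5 mm from its mid plane; fingers that press on the home half (lever_c1) and far half (lever_c2) of its thickness at once count as pinching.
- shutter (a joint): Travel of the shutter key, m: 0 up, growing as it is pressed straight down to 0.006 (fully down); it springs back when let go. Needs 5 N fully down.
- shutter_top (a point): Centre of the top of the shutter key, a round white button 26 mm in diameter in a black collar, on the box's top plate near its far (+y) end.
- vial_e: Small clear sample vial with black cap, 23 mm diameter, 48 mm tall, loose, standing behind the box. Origin: centre of its underside. To be left alone.
- white_bottle: White plastic screw-cap bottle, 37 mm diameter, 74 mm tall, loose, standing behind the box. Origin: centre of its underside. To be left alone.
- jar_amber: Amber reagent bottle with blue cap, 55 mm diameter, 123 mm tall, loose, standing to the right of the box. Origin: centre of its underside. To be left alone.

How it is judged:
By the outcome, as a careful person would: the job done as asked, in the order asked, and still so for the second after the job is handed in, with the robot touching nothing.
It also fails if it takes over 54 s, if anything falls off the work surface, if the arm or the gripper's body presses on something with over 40 N, if the wrist force passes 120 N, or if a joint passes its speed limit or range.

ROBOT

A 7-joint arm with a two-finger parallel gripper is mounted at the origin on a cart in front of the work surface, level with it; the furniture and walls round the work are solid. World frame = base frame: x ahead of the robot, y to its left, z up, the work surface at z = 0. Lengths are in m, angles in rad, forces in N, time in s.
With the tool pointing down it reaches from about 0.4 to 0.85 m from the base axis. Payload 4.4 kg.
Tool frame: the origin (TCP) lies on the centre line of the jaws, within the pads' length; the fingertips stand 8 mm ahead of it and the grasp point (between the pads) lies 11 mm behind it; y points along the fingers, x is the direction in which the jaws open and shut, and the axes are right-handed (so a half turn about y gives the same grasp; the last joint's range is limited). The gripper opens to 94 mm and grips with 3 to 60 N. Pads are 16 mm wide; open, the fingers measure 119 mm over their backs; the gripper's body (75 mm by 177 mm) begins 78 mm behind the grasp point.
Start: joints at [-1.365, 0.628, 0.038, 1.517, -0.027, 0.996, -0.02], TCP at [0.174, 0.626, 0.213] pointing down, gripper open.
Joint ranges: [-3.06, 3.06], [-0.37, 2.12], [-1.25, 1.32], [0.18, 2.47], [-1.1, 4.24], [0.23, 1.98], [-2.94, 2.94]. Speed limits (rad/s): [2.57, 2.57, 3.14, 3.14, 3.14, 3.14, 3.14].

INTERFACE

Orientations are given as a unit quaternion [w, x, y, z].
In Python, from bench import * gives the robot as it stands.
- The arm moves only by the tool carry_out, never from a script. Its argument "steps" is a list of rows, each a list of 6 numbers: the shift along the tool's x, y, z in m, then the turn, a rotation vector about the tool's x, y, z in rad. A call has 1 to 8 rows; each row is the pose to reach, as a shift and turn from the pose commanded when the call began, along the tool's axes at that moment; what a row does not reach only later rows make up. A row lasts 1/10 s, in which the tool goes at most 50 mm and 8.59 degrees, less where a joint would pass 70% of its speed; a pose out of reach is approached as far as the arm can. A call with a gripper value outside its range is refused whole. "jaw" is the closure, from 0 (fully open) to 1 (shut), set as the call begins (left out, the last holds). The fingers move at their own pace and stop on an object; "squeeze" is the grip in N (left out, the last holds). Time passes only in rows, so rows that repeat a pose let the fingers close. It gives the time, the measured TCP pose, the force and the opening at its end, in the units of the state.
- observe(): the state, without advancing time (a new reading comes with each control period).
- grab_frame(name): name is "side" or "top"; returns the picture (480x640x3 uint8, blue, green, red); there is no depth.
- camera_info(name): a dict with "fx", "fy", "cx", "cy" (pixels), "D" ([k1, k2, p1, p2, k3] as OpenCV has them; the pictures are not rectified), "eye" and "orientation" of the camera in the world. Camera axes: x right, y down, z forward; pixel columns grow to the right and rows downward; lengths in m; the calibration is good to about 2 mm. A picture is of the moment at which its call begins. camera_info takes no time and is no camera call.
- finish_job(): hands the job in, once; it reports no verdict.
Trained networks look in the newest picture that a camera, given by its name, has taken for a name from the list of things; names that differ only in an ending like _2 or _b are one class to them, and where a whole thing is asked for, a point or a joint stands for the part that bears it (a point fixed in the world has none). Each returns a list of dicts, best first, with "conf" (0 to 1); they miss things now and then, are a little off and sometimes report something else, mostly with a low value. They report only what shows in the picture. A call takes as long as a camera call.
- look_for(target, camera): "xy" ([column, row] in pixels, amid what is visible of it).
- mark_of(target, camera): "xy" ([column, row] in pixels: a listed point, or the origin of a listed thing).
The state is a dict: "clock": time; "joint_positions": joint angles; "dq": joint speeds; "effort": joint torques, N m; "eef_pos": TCP position; "eef_rot": TCP orientation; "wrist_force": force on the tool from outside, world axes, zero at the start; "moment": the same for the moment, N m; "finger_gap": opening from 0.0 (shut) to 1.0 (fully open).
Only numpy, scipy, OpenCV 4.12 (cv2) and the standard library are available. Lean on these libraries where they do the work, as an engineer would, in place of code of your own. Each camera call takes 0.05 s, during which the arm holds its last target.

## Working session

There is one attempt and no reset: what is moved stays moved. The work goes in short steps, Python scripts to look and compute and a tool call to move; the robot and the scene stay as the last step left them, time stands still between calls to the robot, and variables do not carry over. Pictures are saved under pics/ and viewed, and the job is handed in when it is done.

Besides the shell and the picture viewer there is one more tool, called after "Emit:" by a JSON object that holds its "name" and its "arguments". carry_out: Moves the arm, as the interface text tells. Its arguments: {"type":"object","properties":{"steps":{"type":"array"},"jaw":{"type":"number"},"squeeze":{"type":"number"}},"required":["steps"]}

```bash
mkdir -p pics; ls
python3 - <<'E'
from bench import *
import cv2
s=observe()
for k,v in s.items(): print(k,v)
for c in("side","top"):
    print(camera_info(c)); cv2.imwrite(f"pics/{c}0.png",grab_frame(c))
    for t in("tab_top","shutter_top","changer","vial_e","white_bottle","jar_amber"):
        print(c,t,[(d["conf"],d["xy"]) for d in mark_of(t,c)[:2]])
E
```

```text
pics
clock 0.0
joint_positions [-1.36480182  0.6293364   0.03838975  1.51835065 -0.027013    0.99628037
 -0.01997691]
dq [-2.75213885e-04 -1.95861033e-03 -3.90343203e-04  5.09217376e-05
  7.65291599e-04  8.21187442e-04  2.06841488e-04]
effort [-2.36282576e-04 -5.49731362e+01  1.14350058e+00 -1.86635274e+01
 -5.22773783e-02  2.36028264e-02  1.81871733e-04]
eef_pos [0.17426492 0.62553747 0.212565  ]
eef_rot [-0.56272457  0.56350938  0.4271395  -0.42819398]
wrist_force [ 0.13963675  0.34775722 -0.19311541]
moment [0.02744461 0.00079395 0.03697075]
finger_gap 0.9979834289926086
{'fx': 502.7983387724506, 'fy': 502.7983387724506, 'cx': 320.9696359430246, 'cy': 235.20898873668648, 'D': array([0.03028683, 0.        , 0.        , 0.        , 0.        ]), 'eye': array([ 1.04349584, -0.62994039,  0.7348368 ]), 'orientation': array([-0.32434603,  0.83384956,  0.41783827, -0.15781552])}
side tab_top [(0.81, [317.6, 213.9])]
side shutter_top [(0.7, [376.5, 178.5])]
side changer [(0.81, [339.7, 237.3])]
side vial_e []
side white_bottle []
side jar_amber [(0.88, [198.4, 327.8])]
{'fx': 474.58380928520734, 'fy': 474.58380928520734, 'cx': 313.53697750761097, 'cy': 241.71631415874896, 'D': array([-0.04052378,  0.        ,  0.        ,  0.        ,  0.        ]), 'eye': array([ 0.51939443, -0.30238695,  1.00887039]), 'orientation': array([ 0.04422203, -0.70084547,  0.7115491 , -0.02362009])}
top tab_top [(0.43, [303.9, 264.3])]
top shutter_top [(0.72, [275.7, 279.2]), (0.71, [224.8, 285.1])]
top changer [(0.84, [278.6, 281.0])]
top vial_e [(0.68, [267.8, 236.3])]
top white_bottle [(0.88, [244.4, 235.0])]
top jar_amber [(0.92, [429.8, 269.6])]
```

View pics/side0.png

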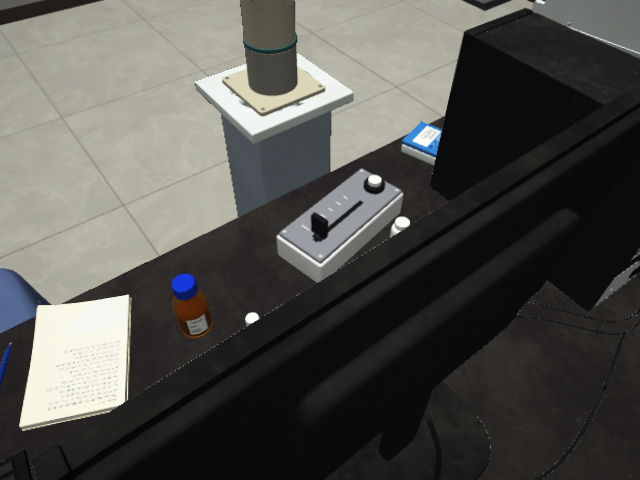

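View pics/top0.png

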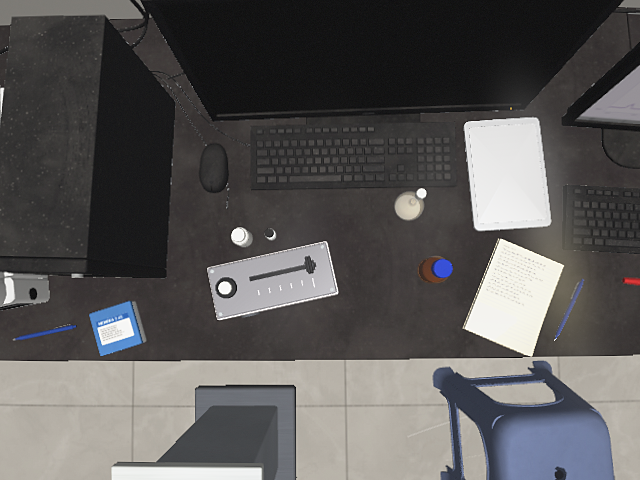

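The side view shows the tab top near (319,214) and the key at (375,181). In the top view the tab is near (310,263), the key at (226,288), and the vial and bottle stand behind the box near (270,234) and (241,236). I'll zoom in for the corners.

Run:
```python
import cv2
a=cv2.imread("pics/top0.png")[215:335,190:350]; cv2.imwrite("pics/topz.png",cv2.resize(a,None,fx=5,fy=5,interpolation=cv2.INTER_CUBIC))
a=cv2.imread("pics/side0.png")[160:290,265:425]; cv2.imwrite("pics/sidez.png",cv2.resize(a,None,fx=4.5,fy=4.5,interpolation=cv2.INTER_CUBIC))
```

```text
(no output)
```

View pics/topz.png

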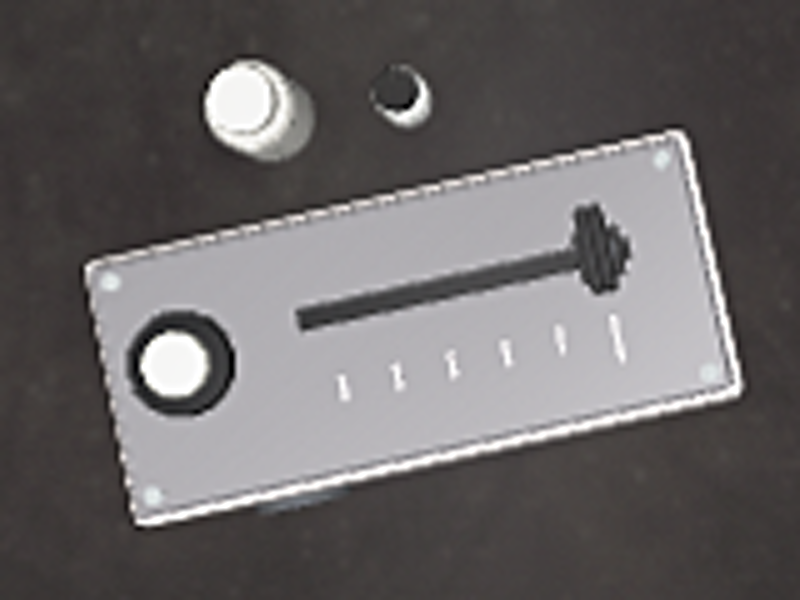

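View pics/sidez.png

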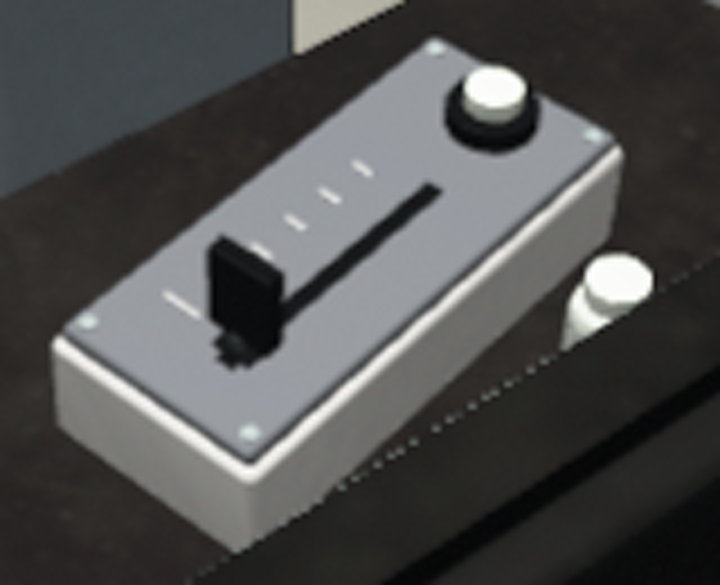

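```bash
cat > h.py <<'E'
import numpy as np, cv2
from scipy.spatial.transform import Rotation as R
from scipy.optimize import least_squares
from bench import camera_info
def cam(n):
    c=camera_info(n); q=np.array(c["orientation"]); Rm=R.from_quat(np.r_[q[1:],q[0]]).as_matrix()
    K=np.array([[c["fx"],0,c["cx"]],[0,c["fy"],c["cy"]],[0,0,1.]])
    return K,np.array(c["D"]),Rm,np.array(c["eye"])
C={n:cam(n) for n in("side","top")}
def proj(n,P):
    K,D,Rm,e=C[n]; r=cv2.Rodrigues(Rm.T)[0]
    return cv2.projectPoints(np.atleast_2d(P).astype(float),r,-Rm.T@e,K,D)[0][:,0]
def atz(n,px,z):
    K,D,Rm,e=C[n]; u=cv2.undistortPoints(np.array([[px]],float),K,D)[0,0]
    d=Rm@np.r_[u,1]; return e+d*(z-e[2])/d[2]
def tri(obs):
    return least_squares(lambda P:np.concatenate([proj(n,P)[0]-p for n,p in obs]),[.5,-.25,.1])
E
cat > fit.py <<'E'
from h import *
T=lambda u,v:(190+u/5-.4,215+v/5-.4)
S=lambda u,v:(265+u/4.5-.4,160+v/4.5-.4)
B=np.array([[.055,.125,.07],[.055,-.125,.07],[-.055,-.125,.07],[-.055,.125,.07]])
t=np.array([T(90,262),T(685,132),T(742,390),T(140,524)])
s=np.array([S(622,148),S(248,475),S(55,340),S(435,38)])
def pose(p,Q): 
    c,q=np.cos(p[2]),np.sin(p[2]); return np.c_[Q[:,0]*c-Q[:,1]*q+p[0],Q[:,0]*q+Q[:,1]*c+p[1],Q[:,2]]
def f(p,w): 
    r=[]
    if 't' in w:r.append((proj("top",pose(p,B))-t).ravel())
    if 's' in w:r.append((proj("side",pose(p,B))-s).ravel())
    return np.concatenate(r)
for w in("t","s","ts"):
    r=least_squares(f,[.45,-.25,.2],args=(w,)); print(w,r.x,np.abs(r.fun).max(),np.round(r.fun,1))
p=r.x
def tobox(P):
    c,q=np.cos(p[2]),np.sin(p[2]); d=P-np.array([p[0],p[1],0]); return np.array([c*d[0]+q*d[1],-q*d[0]+c*d[1],P[2]])
k=tri([("top",T(172,365)),("side",S(495,83))]); print("key",k.x,k.fun,tobox(k.x))
# tab top predicted vs
tab=pose(p,np.array([[.012,-.08,.12],[-.004,-.08,.12],[.028,-.08,.12],[.012,-.08,.078]]))
print("tab",tab[0], proj("top",tab),proj("side",tab))
print("tab seen side L/R top",S(220,243),S(275,272))
print("home mark box", tobox(atz("top",T(618,338),.07)), "last", tobox(atz("top",T(345,388),.07)))
for n,px,z in(("vial cap",T(397,88),.048),("bottle",T(243,98),.074)): P=atz("top",px,z);print(n,P,tobox(P))
print("jar",atz("top",(441,268),.123))
E
python3 fit.py
```

```text
t [ 0.5354978  -0.19278211  0.20164185] 2.0428473563924 [-2.  -0.7  1.3 -1.7  2.   1.  -1.3  1.3]
s [ 0.54081662 -0.19516515  0.20709488] 2.6278501614013408 [ 2.5 -1.1  0.8  1.5 -2.6 -0.4 -0.5 -1.1]
ts [ 0.53764882 -0.19347391  0.20498808] 2.9905314733832427 [-1.7 -1.6  1.5 -3.   2.4 -0.3 -0.9  0.4  2.1 -2.3  0.3 -0.2 -2.9 -2.
 -0.8 -2.2]
key [ 0.52139484 -0.10138181  0.09151269] [ 0.03465404  0.02520752  0.04217317 -0.00500568] [0.00283218 0.09347259 0.09151269]
tab [ 0.56568202 -0.26935632  0.12      ] [[309.73008629 262.75689108]
 [311.57738352 271.09390525]
 [307.88928429 254.44819186]
 [310.53896486 263.85821098]] [[318.72757044 218.09533765]
 [311.75682851 213.65280494]
 [325.8132997  222.61088998]
 [318.61927006 234.68184735]]
tab seen side L/R top (313.48888888888894, 213.6) (325.7111111111111, 220.04444444444445)
home mark box [-0.02403939 -0.07709541  0.07      ] last [-0.01985947  0.03260107  0.07      ]
vial cap [ 0.63320701 -0.18413397  0.048     ] [ 0.09545872 -0.010307    0.048     ]
bottle [ 0.62718562 -0.12563576  0.074     ] [0.10147103 0.04819215 0.074     ]
jar [ 0.55194797 -0.51321546  0.123     ]
```

Run:
```python
from h import *
print("tower base",atz("top",(165,277),0), atz("side",(432,188),0))
a=tri([("top",(91,259)),("side",(466,37))]);print("tower top fr",a.x,a.fun)
print("tower left base?",atz("top",(0,275),0),atz("top",(0,275),.4), "deskedge",atz("top",(133,360),0),atz("top",(550,355),0))
print("monitor bottom",atz("top",(217,117),.1),atz("top",(530,107),.1))
a=R.from_quat([0.56350938,0.4271395,-0.42819398,-0.56272457]);print(a.as_matrix().round(3))
```

```text
tower base [0.54586025 0.04694819 0.        ] [0.54547132 0.05208836 0.        ]
tower top fr [0.56168786 0.03151808 0.3498799 ] [ 1.40971283  1.28325802  2.04877482 -0.39813733]
tower left base? [0.55449253 0.41937758 0.        ] [0.54057673 0.13321018 0.4       ] deskedge [0.37031131 0.1141527  0.        ] [ 0.37144106 -0.76332036  0.        ]
monitor bottom [ 0.86042441 -0.08712093  0.1       ] [ 0.86733178 -0.70785227  0.1       ]
[[ 0.268 -0.001 -0.963]
 [ 0.963 -0.002  0.268]
 [-0.002 -1.     0.   ]]
```

Run:
```python
import cv2
a=cv2.imread("pics/side0.png")[0:240,380:640]; cv2.imwrite("pics/sidet.png",cv2.resize(a,None,fx=2.5,fy=2.5))
```

```text
(no output)
```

View pics/sidet.png

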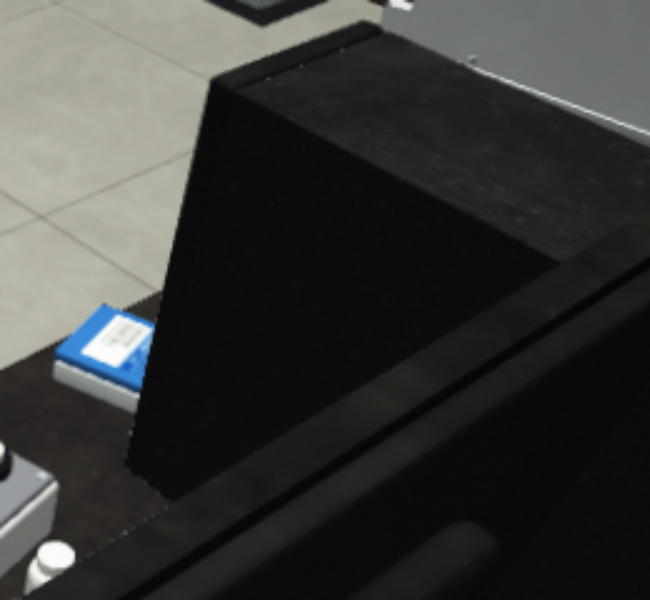

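Emit:
{"name": "carry_out", "arguments": {"steps": [[-0.035, 0, -0.037, 0, 0, 0], [-0.07, 0, -0.074, 0, 0, 0], [-0.105, 0, -0.111, 0, 0, 0], [-0.141, 0, -0.149, 0, 0, 0], [-0.175, 0, -0.18, 0, 0, 0], [-0.21, 0, -0.21, 0, 0, 0], [-0.246, 0, -0.241, 0, 0, 0], [-0.283, 0, -0.272, 0, 0, 0]], "jaw": 1, "squeeze": 30}}

```text
clock: 1.5
eef_pos: [0.3613, 0.279, 0.2138]
eef_rot: [0.563, -0.563, -0.428, 0.427]
wrist_force: [-0.2, -0.3, 0.2]
finger_gap: 0.356
```

Emit:
{"name": "carry_out", "arguments": {"steps": [[-0.036, 0, -0.024, 0, 0, 0], [-0.072, 0, -0.048, 0, 0, 0], [-0.108, 0, -0.07, 0, 0, 0], [-0.144, 0, -0.09, 0, 0, 0], [-0.18, 0, -0.11, 0, 0, 0], [-0.22, 0, -0.126, 0, 0, 0], [-0.26, 0, -0.142, 0, 0, 0], [-0.298, 0, -0.155, 0, 0, 0]]}}

```text
clock: 2.3
eef_pos: [0.4302, -0.0502, 0.2138]
eef_rot: [-0.563, 0.564, 0.428, -0.427]
wrist_force: [0.5, 0.4, 0.5]
finger_gap: 0.005
```

Emit:
{"name": "carry_out", "arguments": {"steps": [[-0.034, 0, -0.027, 0, 0, 0], [-0.068, 0, -0.054, 0, 0.14, 0], [-0.102, 0, -0.08, 0, 0.28, 0], [-0.126, 0, -0.11, 0, 0.42, 0], [-0.15, 0, -0.14, 0, 0.56, 0], [-0.175, 0, -0.17, 0, 0.7, 0], [-0.206, 0, -0.206, 0, 0.84, 0], [-0.206, 0, -0.206, 0, 0.98, 0]]}}

```text
clock: 3.1
eef_pos: [0.5747, -0.3082, 0.2131]
eef_rot: [-0.697, 0.701, 0.109, -0.109]
wrist_force: [-0.7, 0.3, -0.1]
finger_gap: 0.002
```

```bash
cat > look.py <<'E'
import sys,cv2
from bench import *
from h import *
n=sys.argv[1]
s=observe();q=s["eef_rot"];M=R.from_quat(np.r_[q[1:],q[0]]).as_matrix()
print(s["clock"],s["eef_pos"],s["wrist_force"],s["joint_positions"]);print(M.round(3))
for c in("side","top"):
    a=grab_frame(c);cv2.imwrite(f"pics/{c}{n}.png",a)
    z=a[150:290,250:440] if c=="side" else a[200:340,180:370]
    cv2.imwrite(f"pics/{c}{n}z.png",cv2.resize(z,None,fx=4,fy=4,interpolation=cv2.INTER_CUBIC))
    for t in("tab_top","shutter_top"): print(c,t,[(d["conf"],d["xy"]) for d in mark_of(t,c)[:2]])
E
python3 look.py 1
```

```text
3.1 [ 0.57469259 -0.30820832  0.2131207 ] [-0.71273718  0.25982981 -0.10309921] [ 0.20597061  0.66274316  0.4200678   1.52339658 -0.29532384  1.01447985
  1.01207544]
[[ 0.953  0.002 -0.304]
 [ 0.305 -0.006  0.952]
 [-0.    -1.    -0.006]]
side tab_top [(0.84, [317.0, 215.5]), (0.63, [200.1, 323.7])]
side shutter_top [(0.68, [375.3, 183.9])]
top tab_top []
top shutter_top []
```

View pics/side1.png

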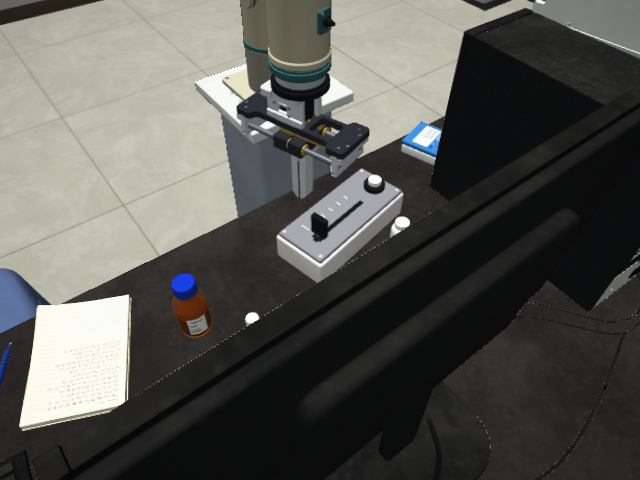

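View pics/top1.png

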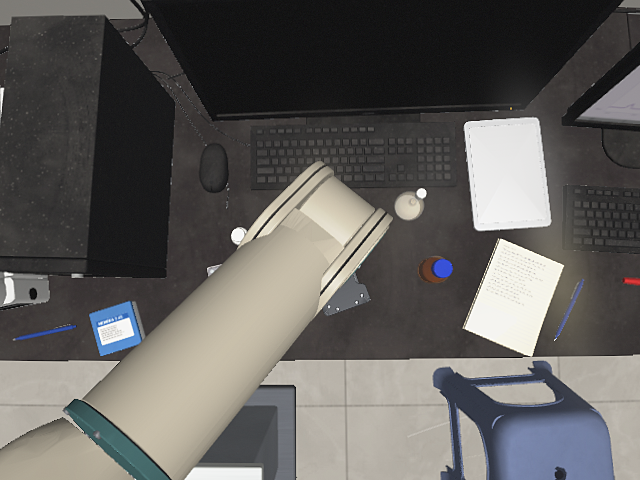

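The side view shows the closed fingertips at about (303,195), above the home end, with the tab at (319,225) still at home. The arm hides the box in the top view. I'll finish the yaw and descend.

Emit:
{"name": "carry_out", "arguments": {"steps": [[0, 0.02, 0, 0, 0.105, 0], [0, 0.05, 0, 0, 0.105, 0], [0, 0.08, 0, 0, 0.105, 0], [0, 0.1, 0, 0, 0.105, 0], [0, 0.11, 0, 0, 0.105, 0], [0, 0.11, 0, 0, 0.105, 0], [0, 0.11, 0, 0, 0.105, 0]]}}

```text
clock: 4.1
eef_pos: [0.5735, -0.3021, 0.1046]
eef_rot: [-0.703, 0.703, 0.076, -0.075]
wrist_force: [-0.1, -0.9, 0.3]
finger_gap: 0.003
```

```bash
python3 look.py 2; python3 -c "
from h import *
print(proj('side',[.573,-.308,.095]))"
```

```text
4.1 [ 0.57354194 -0.30207571  0.10456514] [-0.12640373 -0.90114492  0.27782793] [ 0.21789804  0.78256742  0.38717395  1.62837066 -0.37886665  0.80417085
  0.98313391]
[[ 0.977  0.001 -0.213]
 [ 0.213 -0.001  0.977]
 [ 0.001 -1.    -0.001]]
side tab_top [(0.49, [320.4, 216.4])]
side shutter_top [(0.65, [376.0, 177.4])]
top tab_top []
top shutter_top []
[[303.05795863 240.49358169]]
```

View pics/side2z.png

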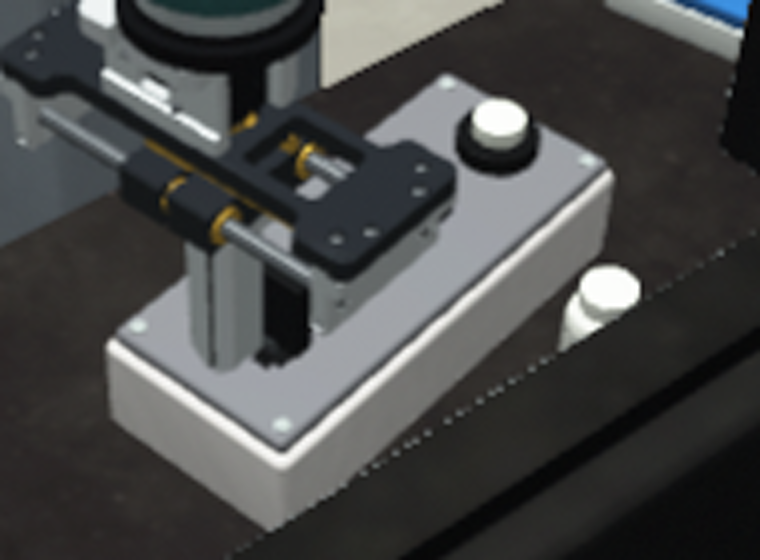

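The side crop shows the tip at about (303,241), matching the projection, on the home side of the tab. I'll approach slowly.

Emit:
{"name": "carry_out", "arguments": {"steps": [[0, 0, 0.003, 0, 0, 0], [0, 0, 0.006, 0, 0, 0], [0, 0, 0.009, 0, 0, 0], [0, 0, 0.012, 0, 0, 0], [0, 0, 0.014, 0, 0, 0], [0, 0, 0.014, 0, 0, 0]]}}

```text
clock: 5.0
eef_pos: [0.57, -0.2877, 0.1034]
eef_rot: [0.703, -0.703, -0.076, 0.076]
wrist_force: [-1.1, 0.5, 1.0]
finger_gap: 0.003
```

Emit:
{"name": "carry_out", "arguments": {"steps": [[0, 0, 0.001, 0, 0, 0], [0, 0, 0.002, 0, 0, 0], [0, 0, 0.002, 0, 0, 0]]}}

```text
clock: 5.3
eef_pos: [0.5695, -0.2861, 0.1034]
eef_rot: [0.703, -0.703, -0.075, 0.076]
wrist_force: [-0.4, 0.4, 0.6]
finger_gap: 0.001
```

Emit:
{"name": "carry_out", "arguments": {"steps": [[0, 0, 0.001, 0, 0, 0], [0, 0, 0.002, 0, 0, 0], [0, 0, 0.002, 0, 0, 0]]}}

```text
clock: 5.6
eef_pos: [0.5691, -0.2841, 0.1034]
eef_rot: [0.703, -0.703, -0.076, 0.076]
wrist_force: [-0.4, 0.2, -0.6]
finger_gap: 0.007
```

Emit:
{"name": "carry_out", "arguments": {"steps": [[0, 0, 0.001, 0, 0, 0], [0, 0, 0.002, 0, 0, 0], [0, 0, 0.002, 0, 0, 0]]}}

```text
clock: 5.9
eef_pos: [0.5687, -0.2821, 0.1035]
eef_rot: [0.703, -0.703, -0.076, 0.076]
wrist_force: [0.2, -0.5, -0.6]
finger_gap: 0.002
```

Emit:
{"name": "carry_out", "arguments": {"steps": [[0, 0, 0.001, 0, 0, 0], [0, 0, 0.002, 0, 0, 0], [0, 0, 0.002, 0, 0, 0]]}}

```text
clock: 6.2
eef_pos: [0.5683, -0.2805, 0.1035]
eef_rot: [-0.703, 0.703, 0.076, -0.075]
wrist_force: [0.0, 0.4, -0.2]
finger_gap: 0.007
```

Emit:
{"name": "carry_out", "arguments": {"steps": [[0, 0, 0.001, 0, 0, 0], [0, 0, 0.002, 0, 0, 0], [0, 0, 0.002, 0, 0, 0]]}}

```text
clock: 6.5
eef_pos: [0.568, -0.2792, 0.1035]
eef_rot: [-0.703, 0.704, 0.076, -0.075]
wrist_force: [0.2, -2.5, -1.3]
finger_gap: 0.004
```

Emit:
{"name": "carry_out", "arguments": {"steps": [[0, 0, 0.001, 0, 0, 0], [0, 0, 0.002, 0, 0, 0], [0, 0, 0.002, 0, 0, 0]]}}

```text
clock: 6.8
eef_pos: [0.5676, -0.2773, 0.1036]
eef_rot: [-0.703, 0.704, 0.076, -0.075]
wrist_force: [1.7, -5.7, -2.3]
finger_gap: 0.007
```

Emit:
{"name": "carry_out", "arguments": {"steps": [[0, 0, 0.001, 0, 0, 0], [0, 0, 0.002, 0, 0, 0], [0, 0, 0.002, 0, 0, 0]]}}

```text
clock: 7.1
eef_pos: [0.5672, -0.2756, 0.1036]
eef_rot: [-0.702, 0.704, 0.076, -0.075]
wrist_force: [1.9, -5.3, -2.9]
finger_gap: -0.0
```

```bash
python3 look.py 3
```

```text
7.1 [ 0.56724089 -0.27559007  0.10356457] [ 1.86202476 -5.33730545 -2.88545964] [ 0.17704883  0.76270325  0.38892424  1.68168176 -0.38328842  0.77186128
  0.95951464]
[[ 0.977  0.001 -0.212]
 [ 0.212 -0.002  0.977]
 [ 0.    -1.    -0.002]]
side tab_top [(0.53, [317.9, 215.9])]
side shutter_top [(0.67, [373.8, 178.9])]
top tab_top []
top shutter_top []
```

View pics/side3z.png

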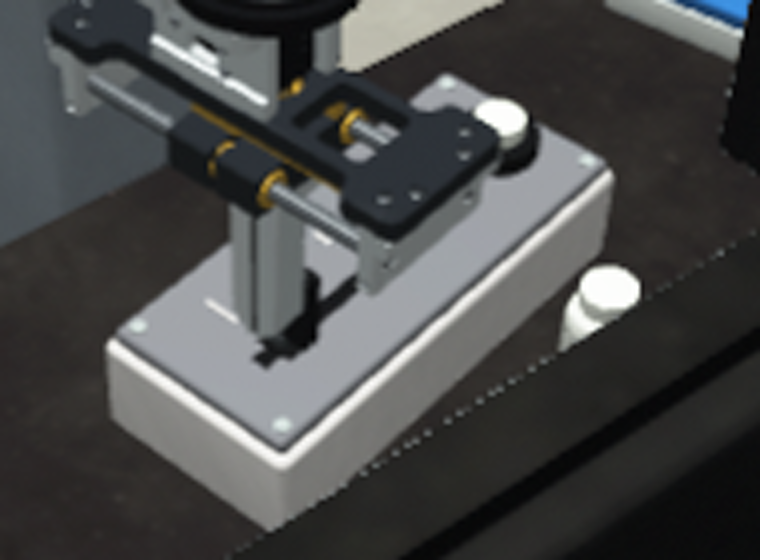

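The side crop shows the finger against the tab's home face, and force appeared from y≈-0.280 on. I'll keep pushing and count the snaps by the drop in force.

Emit:
{"name": "carry_out", "arguments": {"steps": [[0, 0, 0.001, 0, 0, 0], [0, 0, 0.002, 0, 0, 0], [0, 0, 0.003, 0, 0, 0], [0, 0, 0.003, 0, 0, 0]]}}

```text
clock: 7.8
eef_pos: [0.5665, -0.2719, 0.1035]
eef_rot: [-0.703, 0.703, 0.076, -0.075]
wrist_force: [1.4, -4.3, -1.2]
finger_gap: 0.005
```

Emit:
{"name": "carry_out", "arguments": {"steps": [[0, 0, 0.001, 0, 0, 0], [0, 0, 0.002, 0, 0, 0], [0, 0, 0.002, 0, 0, 0]]}}

```text
clock: 8.1
eef_pos: [0.5655, -0.2677, 0.1032]
eef_rot: [0.704, -0.702, -0.075, 0.076]
wrist_force: [-1.3, -0.8, -1.2]
finger_gap: 0.0
```

Emit:
{"name": "carry_out", "arguments": {"steps": [[0, 0, 0.001, 0, 0, 0], [0, 0, 0.002, 0, 0, 0], [0, 0, 0.002, 0, 0, 0]]}}

```text
clock: 8.4
eef_pos: [0.5654, -0.2671, 0.1034]
eef_rot: [0.703, -0.703, -0.076, 0.076]
wrist_force: [-0.3, -0.7, -0.5]
finger_gap: 0.001
```

Emit:
{"name": "carry_out", "arguments": {"steps": [[0, 0, 0.001, 0, 0, 0], [0, 0, 0.002, 0, 0, 0], [0, 0, 0.002, 0, 0, 0]]}}

```text
clock: 8.7
eef_pos: [0.5651, -0.2655, 0.1034]
eef_rot: [0.703, -0.703, -0.076, 0.076]
wrist_force: [-0.6, 0.4, 0.3]
finger_gap: 0.005
```

Emit:
{"name": "carry_out", "arguments": {"steps": [[0, 0, 0.002, 0, 0, 0], [0, 0, 0.004, 0, 0, 0], [0, 0, 0.005, 0, 0, 0], [0, 0, 0.005, 0, 0, 0]]}}

```text
clock: 9.1
eef_pos: [0.564, -0.2605, 0.1034]
eef_rot: [0.703, -0.703, -0.076, 0.076]
wrist_force: [-0.3, 0.4, 0.3]
finger_gap: 0.007
```

Emit:
{"name": "carry_out", "arguments": {"steps": [[0, 0, 0.001, 0, 0, 0], [0, 0, 0.002, 0, 0, 0], [0, 0, 0.002, 0, 0, 0]]}}

```text
clock: 9.4
eef_pos: [0.5636, -0.259, 0.1035]
eef_rot: [-0.703, 0.703, 0.076, -0.075]
wrist_force: [-0.9, -0.5, -0.8]
finger_gap: 0.008
```

Emit:
{"name": "carry_out", "arguments": {"steps": [[0, 0, 0.001, 0, 0, 0], [0, 0, 0.002, 0, 0, 0], [0, 0, 0.002, 0, 0, 0]]}}

```text
clock: 9.7
eef_pos: [0.5633, -0.2577, 0.1035]
eef_rot: [-0.703, 0.704, 0.076, -0.075]
wrist_force: [1.4, -2.6, -1.9]
finger_gap: 0.003
```

Emit:
{"name": "carry_out", "arguments": {"steps": [[0, 0, 0.001, 0, 0, 0], [0, 0, 0.002, 0, 0, 0], [0, 0, 0.002, 0, 0, 0]]}}

```text
clock: 10.0
eef_pos: [0.5629, -0.2558, 0.1035]
eef_rot: [-0.703, 0.704, 0.076, -0.075]
wrist_force: [2.0, -4.5, -2.5]
finger_gap: 0.003
```

```bash
python3 look.py 4
```

```text
10.0 [ 0.56292501 -0.25584009  0.10354262] [ 1.99201909 -4.48996109 -2.47689809] [ 0.1465506   0.74827359  0.38977088  1.71754983 -0.38686033  0.75143403
  0.94155657]
[[ 0.977  0.001 -0.212]
 [ 0.212 -0.001  0.977]
 [ 0.    -1.    -0.002]]
side tab_top [(0.66, [326.8, 210.6])]
side shutter_top []
top tab_top []
top shutter_top []
```

View pics/side4z.png

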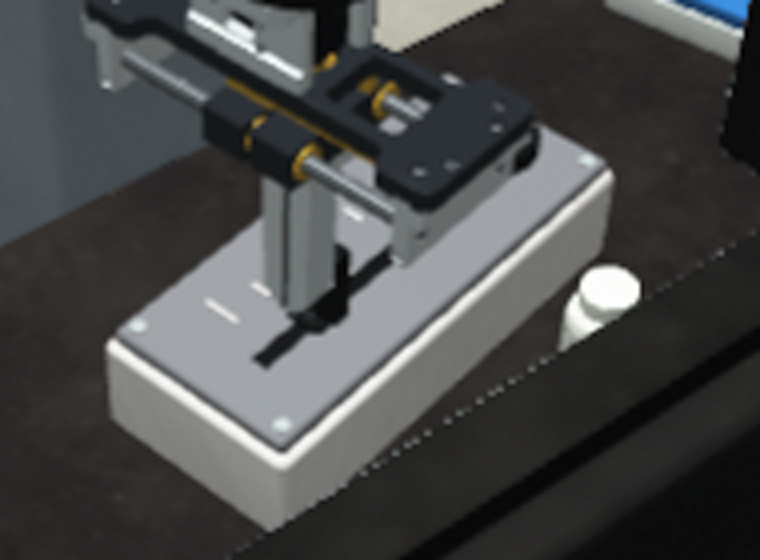

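The tab has left home and sits at the first click (home mark uncovered), and contact came at y≈-0.2585 as predicted.

Emit:
{"name": "carry_out", "arguments": {"steps": [[0, 0, 0.001, 0, 0, 0], [0, 0, 0.002, 0, 0, 0], [0, 0, 0.003, 0, 0, 0], [0, 0, 0.004, 0, 0, 0], [0, 0, 0.005, 0, 0, 0], [0, 0, 0.005, 0, 0, 0]]}}

```text
clock: 10.9
eef_pos: [0.5616, -0.2495, 0.1035]
eef_rot: [0.703, -0.703, -0.075, 0.076]
wrist_force: [0.4, -2.2, 0.6]
finger_gap: 0.008
```

Emit:
{"name": "carry_out", "arguments": {"steps": [[0, 0, 0.001, 0, 0, 0], [0, 0, 0.002, 0, 0, 0], [0, 0, 0.002, 0, 0, 0]]}}

```text
clock: 11.2
eef_pos: [0.5609, -0.2464, 0.1032]
eef_rot: [0.704, -0.702, -0.076, 0.076]
wrist_force: [0.5, -0.3, -0.5]
finger_gap: 0.004
```

Emit:
{"name": "carry_out", "arguments": {"steps": [[0, 0, 0.001, 0, 0, 0], [0, 0, 0.002, 0, 0, 0], [0, 0, 0.002, 0, 0, 0]]}}

```text
clock: 11.5
eef_pos: [0.5607, -0.2457, 0.1034]
eef_rot: [0.703, -0.703, -0.076, 0.076]
wrist_force: [0.4, -1.3, -0.1]
finger_gap: 0.006
```

Emit:
{"name": "carry_out", "arguments": {"steps": [[0, 0, 0.001, 0, 0, 0], [0, 0, 0.002, 0, 0, 0], [0, 0, 0.002, 0, 0, 0]]}}

```text
clock: 11.8
eef_pos: [0.5604, -0.244, 0.1034]
eef_rot: [0.703, -0.703, -0.075, 0.076]
wrist_force: [0.6, 0.8, -0.0]
finger_gap: 0.004
```

Emit:
{"name": "carry_out", "arguments": {"steps": [[0, 0, 0.002, 0, 0, 0], [0, 0, 0.004, 0, 0, 0], [0, 0, 0.005, 0, 0, 0], [0, 0, 0.005, 0, 0, 0]]}}

```text
clock: 12.2
eef_pos: [0.5593, -0.239, 0.1034]
eef_rot: [0.703, -0.703, -0.076, 0.076]
wrist_force: [0.9, -0.9, -0.3]
finger_gap: 0.007
```

Emit:
{"name": "carry_out", "arguments": {"steps": [[0, 0, 0.001, 0, 0, 0], [0, 0, 0.002, 0, 0, 0], [0, 0, 0.002, 0, 0, 0]]}}

```text
clock: 12.5
eef_pos: [0.5589, -0.2375, 0.1035]
eef_rot: [-0.703, 0.703, 0.076, -0.075]
wrist_force: [0.2, -1.0, -0.8]
finger_gap: 0.003
```

Emit:
{"name": "carry_out", "arguments": {"steps": [[0, 0, 0.001, 0, 0, 0], [0, 0, 0.002, 0, 0, 0], [0, 0, 0.002, 0, 0, 0]]}}

```text
clock: 12.8
eef_pos: [0.5586, -0.2362, 0.1035]
eef_rot: [-0.703, 0.704, 0.076, -0.075]
wrist_force: [1.2, -3.9, -2.0]
finger_gap: 0.006
```

```bash
python3 look.py 5
```

```text
12.8 [ 0.55864025 -0.23615768  0.10352382] [ 1.17108119 -3.90402292 -1.99999503] [ 0.11529589  0.73461272  0.39068231  1.75163247 -0.39060373  0.73187432
  0.92256327]
[[ 0.977  0.001 -0.212]
 [ 0.212 -0.001  0.977]
 [ 0.    -1.    -0.001]]
side tab_top [(0.53, [336.7, 201.8])]
side shutter_top []
top tab_top []
top shutter_top []
```

View pics/side5z.png

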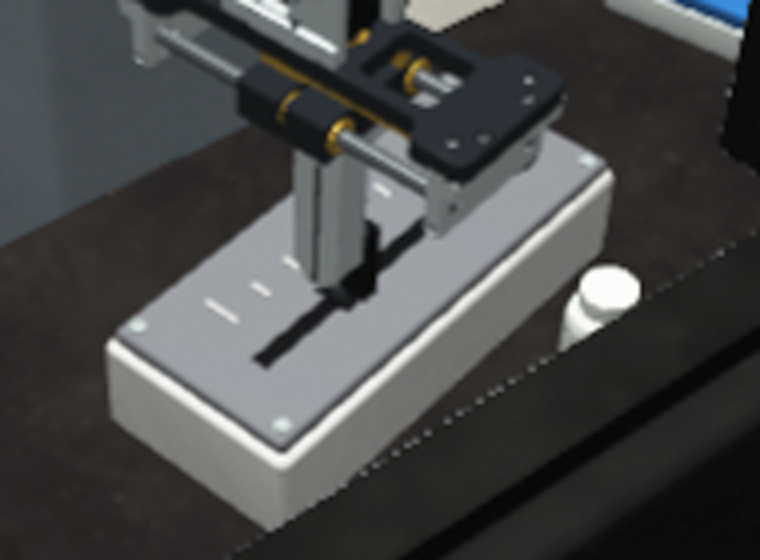

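The tab is now at the second click, against the finger. Now the last click.

Emit:
{"name": "carry_out", "arguments": {"steps": [[0, 0, 0.001, 0, 0, 0], [0, 0, 0.002, 0, 0, 0], [0, 0, 0.003, 0, 0, 0], [0, 0, 0.004, 0, 0, 0], [0, 0, 0.005, 0, 0, 0], [0, 0, 0.006, 0, 0, 0], [0, 0, 0.006, 0, 0, 0]]}}

```text
clock: 13.8
eef_pos: [0.5574, -0.2303, 0.1035]
eef_rot: [-0.703, 0.704, 0.076, -0.075]
wrist_force: [1.2, -5.0, -3.6]
finger_gap: 0.005
```

Emit:
{"name": "carry_out", "arguments": {"steps": [[0, 0, 0.001, 0, 0, 0], [0, 0, 0.002, 0, 0, 0], [0, 0, 0.002, 0, 0, 0]]}}

```text
clock: 14.1
eef_pos: [0.5564, -0.2259, 0.1033]
eef_rot: [0.704, -0.702, -0.075, 0.076]
wrist_force: [-0.3, -0.4, -0.1]
finger_gap: 0.005
```

Emit:
{"name": "carry_out", "arguments": {"steps": [[0, 0, -0.01, 0, 0, 0], [0, 0, -0.02, 0, 0, 0], [0, -0.03, -0.02, 0, 0, 0], [0, -0.07, -0.02, 0, 0, 0], [0, -0.08, -0.02, 0, 0, 0], [0, -0.08, -0.02, 0, 0, 0]]}}

```text
clock: 14.7
eef_pos: [0.562, -0.2483, 0.1852]
eef_rot: [-0.703, 0.704, 0.076, -0.074]
wrist_force: [-0.7, 0.5, -0.5]
finger_gap: 0.008
```

```bash
python3 look.py 6
```

```text
14.7 [ 0.56199967 -0.24825048  0.18518141] [-0.71135168  0.47809586 -0.48353962] [ 0.10107302  0.6434357   0.44442523  1.6647935  -0.33449794  0.90599814
  0.8889173 ]
[[ 0.977  0.003 -0.212]
 [ 0.212 -0.001  0.977]
 [ 0.003 -1.    -0.002]]
side tab_top [(0.76, [344.3, 194.7])]
side shutter_top [(0.59, [375.0, 178.8])]
top tab_top []
top shutter_top []
```

View pics/side6z.png

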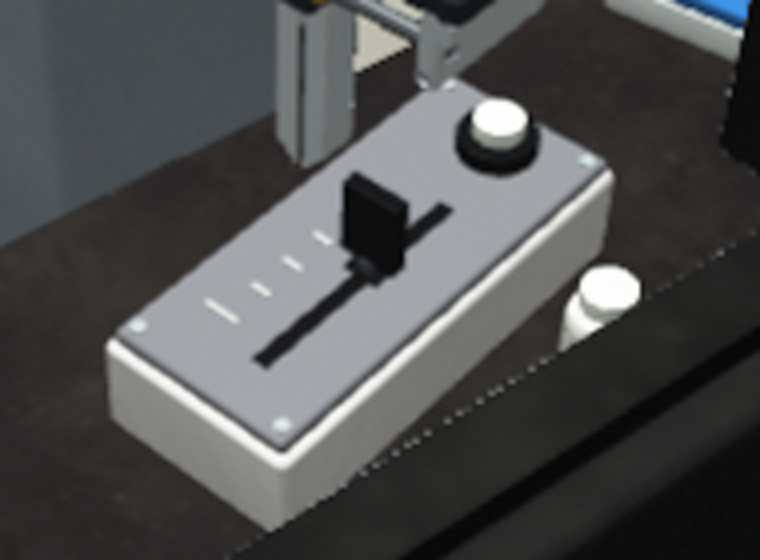

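The tab stands alone, in line with the third mark after home (about (326,238) in the crop), with the finger clear. Next, over to the key.

Emit:
{"name": "carry_out", "arguments": {"steps": [[-0.002, 0, 0.03, 0, 0, 0], [-0.004, 0, 0.06, 0, 0, 0], [-0.006, 0, 0.1, 0, 0, 0], [-0.008, 0, 0.13, 0, 0, 0], [-0.0085, 0, 0.152, 0, 0, 0], [-0.0085, 0, 0.152, 0, 0, 0], [-0.0085, 0.03, 0.152, 0, 0, 0], [-0.0085, 0.06, 0.152, 0, 0, 0]]}}

```text
clock: 15.8
eef_pos: [0.5216, -0.1017, 0.1232]
eef_rot: [-0.703, 0.704, 0.076, -0.075]
wrist_force: [0.5, 0.4, -0.5]
finger_gap: 0.005
```

```bash
python3 look.py 7
```

```text
15.8 [ 0.5215629  -0.10168778  0.12317571] [ 0.46122974  0.42099895 -0.51422005] [-0.12974257  0.62023849  0.40822815  1.94770712 -0.39088818  0.64802659
  0.73917367]
[[ 0.977  0.003 -0.212]
 [ 0.212 -0.001  0.977]
 [ 0.002 -1.    -0.002]]
side tab_top [(0.94, [346.5, 198.8])]
side shutter_top [(0.63, [376.6, 178.4])]
top tab_top [(0.72, [272.3, 269.0])]
top shutter_top [(0.47, [227.3, 288.1])]
```

View pics/side7z.png

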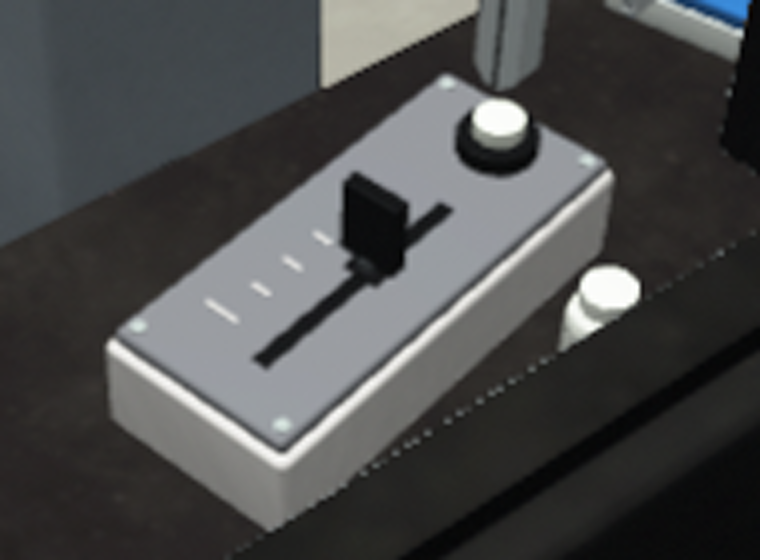

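Run:
```python
from h import *
z=lambda p:((p-np.array([250,150]))*4+1.5).round(0).tolist()
t=np.array([.5216,-.1017,.1152]); bx=np.array([.977,.212,0]);by=np.array([-.212,.977,0])
print("tip",z(proj("side",t)),z(proj("side",np.array([t+a*.0125*bx+b*.008*by for a,b in((1,1),(1,-1),(-1,-1),(-1,1))]))))
print("at .0915",z(proj("side",t-[0,0,.0237])))
a=cv2.imread("pics/side7.png")[150:200,355:405];cv2.imwrite("pics/k7.png",cv2.resize(a,None,fx=12,fy=12,interpolation=cv2.INTER_CUBIC))
```

```text
tip [[504.0, 76.0]] [[536.0, 79.0], [515.0, 96.0], [473.0, 73.0], [493.0, 57.0]]
at .0915 [[500.0, 114.0]]
```

View pics/k7.png

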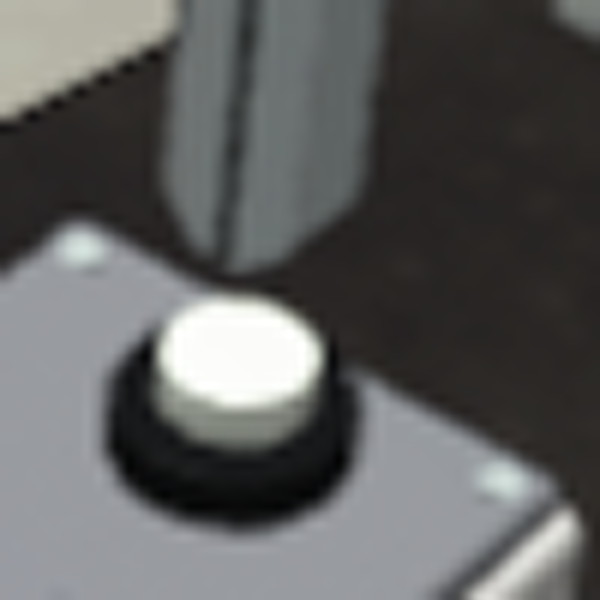

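View pics/top7z.png

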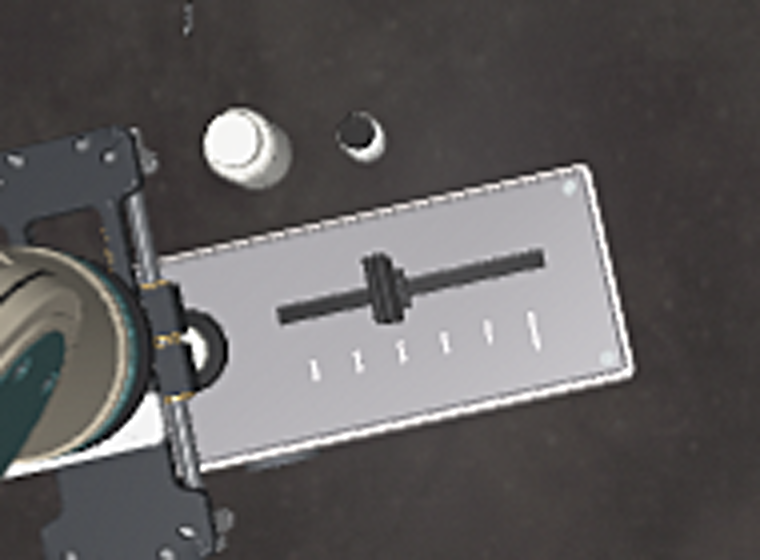

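The key top (about (374,179) full frame) lies directly below the fingertip. In the top crop the tab lines up with the fourth mark from the right, which is the third click. Descending.

Emit:
{"name": "carry_out", "arguments": {"steps": [[0, 0.005, 0, 0, 0, 0], [0, 0.01, 0, 0, 0, 0], [0, 0.015, 0, 0, 0, 0], [0, 0.019, 0, 0, 0, 0], [0, 0.019, 0, 0, 0, 0]]}}

```text
clock: 16.6
eef_pos: [0.52, -0.1003, 0.1038]
eef_rot: [0.703, -0.703, -0.075, 0.076]
wrist_force: [-0.5, 0.3, 0.2]
finger_gap: 0.003
```

Emit:
{"name": "carry_out", "arguments": {"steps": [[0, 0.001, 0, 0, 0, 0], [0, 0.002, 0, 0, 0, 0], [0, 0.003, 0, 0, 0, 0], [0, 0.003, 0, 0, 0, 0]]}}

```text
clock: 17.0
eef_pos: [0.5204, -0.1004, 0.1014]
eef_rot: [0.703, -0.703, -0.075, 0.076]
wrist_force: [-0.5, 0.0, -0.7]
finger_gap: 0.005
```

Emit:
{"name": "carry_out", "arguments": {"steps": [[0, 0.001, 0, 0, 0, 0], [0, 0.002, 0, 0, 0, 0], [0, 0.003, 0, 0, 0, 0], [0, 0.003, 0, 0, 0, 0]]}}

```text
clock: 17.4
eef_pos: [0.5206, -0.1005, 0.0985]
eef_rot: [-0.703, 0.703, 0.076, -0.075]
wrist_force: [0.4, 1.3, 2.4]
finger_gap: 0.009
```

Emit:
{"name": "carry_out", "arguments": {"steps": [[0, 0.001, 0, 0, 0, 0], [0, 0.002, 0, 0, 0, 0], [0, 0.003, 0, 0, 0, 0], [0, 0.003, 0, 0, 0, 0]]}}

```text
clock: 17.8
eef_pos: [0.5206, -0.1005, 0.0955]
eef_rot: [-0.703, 0.703, 0.076, -0.075]
wrist_force: [-0.6, 0.5, 3.1]
finger_gap: 0.004
```

Emit:
{"name": "carry_out", "arguments": {"steps": [[0, 0.001, 0, 0, 0, 0], [0, 0.002, 0, 0, 0, 0], [0, 0.003, 0, 0, 0, 0], [0, 0.003, 0, 0, 0, 0]]}}

```text
clock: 18.2
eef_pos: [0.5207, -0.1005, 0.094]
eef_rot: [0.703, -0.703, -0.076, 0.075]
wrist_force: [-2.5, 1.4, 19.2]
finger_gap: 0.003
```

Run:
```python
import cv2
from bench import *
print(observe()["wrist_force"],observe()["eef_pos"])
cv2.imwrite("pics/k8.png",cv2.resize(grab_frame("side")[150:200,355:405],None,fx=12,fy=12,interpolation=cv2.INTER_CUBIC))
```

```text
[-2.46022802  1.4052512  19.24498878] [ 0.52065544 -0.10050759  0.09401375]
```

View pics/k8.png

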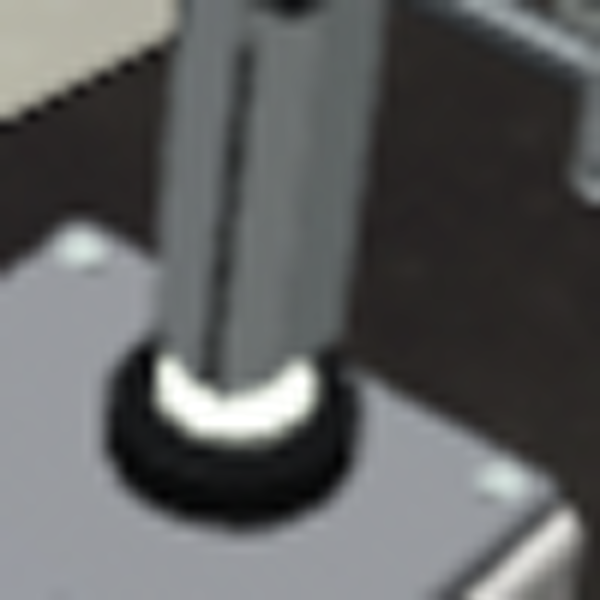

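The key's front top edge dropped from row ~408 to ~440 in the 12x crop. At about 4.8 px/mm that is 6 mm or slightly more, and it sits on a hard stop at 19 N, so it is fully down. Releasing straight up.

Emit:
{"name": "carry_out", "arguments": {"steps": [[0, -0.005, 0, 0, 0, 0], [0, -0.012, 0, 0, 0, 0], [0, -0.03, 0, 0, 0, 0], [0, -0.06, 0, 0, 0, 0], [0, -0.09, 0, 0, 0, 0], [0, -0.09, 0, 0, 0, 0], [0, -0.09, 0, 0, 0, 0]]}}

```text
clock: 18.95
eef_pos: [0.5204, -0.1002, 0.1825]
eef_rot: [0.703, -0.703, -0.076, 0.076]
wrist_force: [0.1, 0.1, 0.8]
finger_gap: 0.004
```

```bash
python3 look.py 9
```

```text
18.95 [ 0.520438   -0.10019017  0.18247067] [0.08756864 0.12203845 0.77508341] [-0.17514221  0.53681347  0.46726652  1.89576371 -0.33218632  0.7852292
  0.68754797]
[[ 0.977  0.    -0.213]
 [ 0.213  0.     0.977]
 [ 0.    -1.     0.   ]]
side tab_top [(0.84, [343.7, 194.6])]
side shutter_top [(0.35, [197.9, 326.6])]
top tab_top [(0.46, [274.0, 269.7])]
top shutter_top [(0.64, [229.4, 286.2])]
```

View pics/side9z.png

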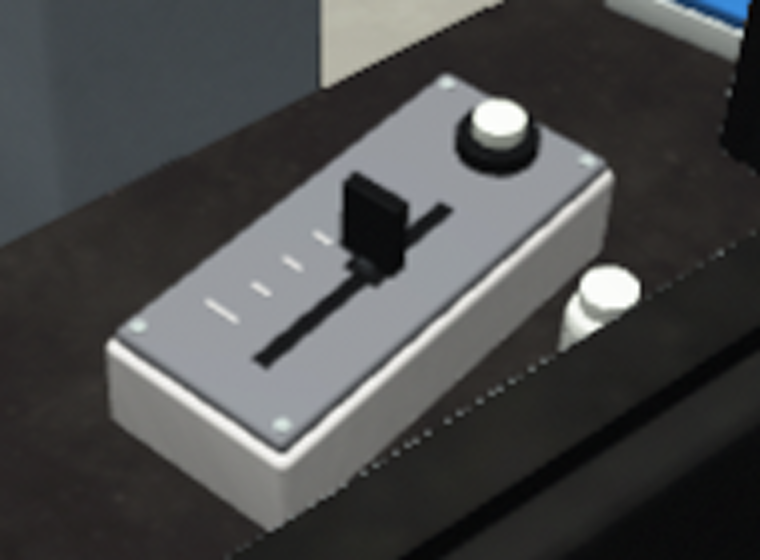

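View pics/top9.png

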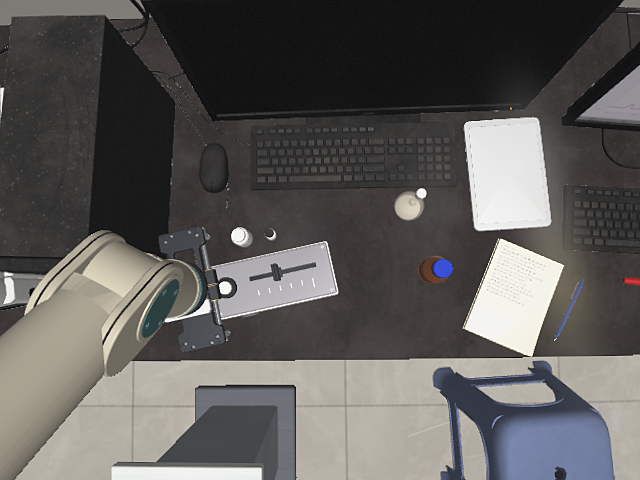

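The key is up again at about (375,178). The tab is in line with the third click mark. The bottle (241,236), vial (270,234) and jar (437,268) are where they started, and the arm is clear of everything. Handing in.

Run:
```python
from bench import *
print(finish_job()); print(observe()["clock"])
```

```text
the job is handed in; nothing more can be done
None
the job is handed in; nothing more can be done
```

I pushed the lever tab to the third click after home, then pressed the shutter key fully down once and let it come up. I handed the job in at about 19 s, and it reports no verdict.

- **Lever:** I pushed only on the tab's home-side face, with the closed fingertips. Force built to about 5–6 N and dropped away three times, at 22 mm spacing. I stopped at the third drop and backed off. Both cameras then showed the tab standing alone, in line with the third mark.
- **Key:** It moved about 6 mm and met a hard stop at 19 N, with its top about level with the collar. After release it was up again, as the side picture shows.
- **Left alone:** The white bottle, vial and jar are in the same places in the last top picture as in the first. The gripper hung free above the box, with no contact force.

**Checks that disagreed:**
- **Box position:** My corner fit was off by up to 3 px. It put the tab about 2 mm from where the finger met it, so I relied on contact force and the marks instead.
- **Key contact:** The fingertip landed slightly to the far side of the key's centre, but on the key.
- **Network:** In the last side picture it placed the key wrongly, at low confidence (0.35). I ignored that and went by the picture.

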